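# Lock the grille carrier onto its paint fixture

### The job

One of the two grille carriers on the paint-shop table still stands off from its fixture. Take the flat-blade driver (the one with the flat-sided handle) from its stand, set its blade in the slot of that fixture's cam disc and turn the disc clockwise as far as it goes, so that the cam draws the bolt and the carrier fully home against the stop blocks. Then put the driver back upright in its own stand and let go.

Things in the scene. Friction and masses are not known exactly. Their poses are not given: they have to be found in the camera images.
- driver: Flat-blade driver, upright, 100 mm tall. Origin: middle of the blade's lower edge; z up, x along the blade. Blade 26 (x) x 4 (y) mm, 16 high; shank 12 dia.; collar 56 dia. at heights 42 to 48, rests on the stand; flat-sided black handle 40 (x) x 18 (y) at heights 48 to 100: pinch across y. Half a turn is the same. The round-handled pointed driver in the other stand is not needed.
- cam_slot (a point): On the disc's axis at the slot floor, 38 mm above the table; z up, x along the slot, turns with the disc. Steel disc 60 mm dia.; two ribs form a slot 13 wide, 48 long, 12 deep, open-ended, with lips flaring to 20 above its floor. Blade lies along x with about 0.36 rad of play. Turns clockwise from above 1.1 rad to a stop, about 0.2 Nm, stays put. The other fixture is home and its cam is fixed.
- bracket (a joint): How far the cam has drawn in the grille carrier (180 mm long black slatted grille on an aluminium strip, 53 mm high above the table, with a bolt whose head lies in the cam's hook), m: 0 at the start (18 mm gap to the two stop blocks), 0.018 fully home. It moves with the cam, in proportion to its turn.
- stand_hole (a point): Centre of the mouth of the 40 mm round hole in the top plate (90 x 90 mm, 8 thick, upper face 55 mm above the table) of the flat-blade driver's own stand; z up. In place, the driver's collar rests on the plate and its origin is 42 mm below this point, at any yaw.
Mind the look-alikes: they are no part of the job. What is shaped like the driver but purple or red is not meant.

How it is judged:
By the outcome, as a careful person would: the job done as asked, in the order asked, and still so for the second after the job is handed in, with the robot touching nothing.
It also fails if it takes over 54 s, if anything falls off the work surface, if the arm or the gripper's body presses on something with over 40 N, if the wrist force passes 120 N, or if a joint passes its speed limit or range.

### The arm

A 6-joint arm with a two-finger parallel gripper is mounted at the origin on the work surface. World frame = base frame: x ahead of the robot, y to its left, z up, the work surface at z = 0. Lengths are in m, angles in rad, forces in N, time in s.
With the tool pointing down it reaches from about 0.425 to 0.95 m from the base axis. Payload 3.5 kg.
Tool frame: the origin (TCP) lies midway between the tips of the shut fingers; the grasp point (between the pads) lies 19 mm behind it; x points along the fingers, y is the direction in which the jaws open and shut, and the axes are right-handed (so a half turn about x gives the same grasp; the last joint's range is limited). The gripper opens to 85 mm and grips with 20 to 120 N. Pads are 22 mm wide; open, the fingers measure 114 mm over their backs; the gripper's body (76 mm by 85 mm) begins 54 mm behind the grasp point. The pads swing forward as they close: fully open they stand 13 mm farther back than shut.
Start: joints at [-1.376, 0.286, 1.577, -0, 1.279, -0.15], TCP at [0.228, -0.635, 0.231] pointing down, gripper open.
Joint ranges: [-2.77, 2.77], [-0.9, 2.22], [0.21, 2.48], [-1.53, 4.67], [0.24, 2.81], [-2.84, 2.84]. Speed limits (rad/s): [2.79, 2.79, 3.14, 3.14, 3.14, 3.14].

### API

Orientations are given as a unit quaternion [x, y, z, w].
In Python, from plant import sensors, optics, ctrl gives the robot as it stands.
- The arm moves only by the tool arm_command, never from a script. Its argument "increments" is a list that holds one entry, the list of rows, each a list of 4 numbers: the shift along the tool's x, y, z in cm, then the turn about the tool's x in rad. A call has 1 to 20 rows; each row shifts and turns the commanded pose from where the row before left it, along the tool's axes as they then stand; what a row does not reach is not made up. A row lasts 1/8 s, in which the tool goes at most 62.5 mm and 10.7 degrees, less where a joint would pass 70% of its speed; a pose out of reach is approached as far as the arm can. A call with a gripper value outside its range is refused whole. "grip" is the finger opening in cm, from 0 to 8.54, set as the call begins (left out, the last holds). The fingers move at their own pace and stop on an object; "grip_force" is the grip in N (left out, the last holds). Time passes only in rows, so rows that do not move let the fingers close. It gives the time, the measured TCP pose, the force and the opening at its end, in the units of the state.
- sensors.get_state(): the state, without advancing time (a new reading comes with each control period).
- optics.read_camera(name): name is "scene" or "top" or "wrist"; returns the picture (400x640x3 uint8, blue, green, red); there is no depth.
- optics.camera_model(name): a dict with "camera_matrix" (3x3 intrinsics, pixels), "world_from_camera" (4x4, takes a point from camera to world coordinates); the wrist camera has in their place "mount" (4x4, takes a point from camera to tool coordinates, whose origin is the TCP and whose axes are the tool frame's). Camera axes: x right, y up, looking along -z (the intrinsics and any distortion apply to the point x, -y, -z); pixel columns grow to the right and rows downward; lengths in m; the calibration is good to about 2 mm. A picture is of the moment at which its call begins: read the wrist's pose just before it. camera_model takes no time and is no camera call.
- ctrl.sign_off(): hands the job in, once; it reports no verdict.
Trained networks look in the newest picture that a camera, given by its name, has taken for a name from the list of things; names that differ only in an ending like _2 or _b are one class to them, and where a whole thing is asked for, a point or a joint stands for the part that bears it (a point fixed in the world has none). Each returns a list of dicts, best first, with "conf" (0 to 1); they miss things now and then, are a little off and sometimes report something else, mostly with a low value. They report only what shows in the picture. A call takes as long as a camera call. They do not tell look-alikes from the thing itself.
- optics.boxes_of(camera, query): "at" ([row, column] in pixels, amid what is visible of it).
- optics.place_of(camera, query): "at" ([row, column] in pixels: a listed point, or the origin of a listed thing).
The state is a dict: "time": time; "qpos": joint angles; "dq": joint speeds; "joint_efforts": joint torques, N m; "eef_pos": TCP position; "tcp_rot": TCP orientation; "contact_force": force on the tool from outside, world axes, zero at the start; "wrist_torque": the same for the moment, N m; "opening": opening from 0.0 (shut) to 1.0 (fully open).
Only numpy, scipy, OpenCV 4.12 (cv2) and the standard library are available. Lean on these libraries where they do the work, as an engineer would, in place of code of your own. Each camera call takes 0.05 s, during which the arm holds its last target.

## Working session

There is one attempt and no reset: what is moved stays moved. The work goes in short steps, Python scripts to look and compute and a tool call to move; the robot and the scene stay as the last step left them, time stands still between calls to the robot, and variables do not carry over. Pictures are saved under pics/ and viewed, and the job is handed in when it is done.

Besides the shell and the picture viewer there is one more tool, called after "Call:" as name([rows], argument=value, ...), one row to a line, values as JSON. arm_command: Moves the arm, as the interface text tells. Its arguments: {"type":"object","properties":{"increments":{"type":"array","items":{"type":"array","items":{"type":"array","items":{"type":"number"}}}},"grip":{"type":"number"},"grip_force":{"type":"number"}},"required":["increments"]}

```bash
mkdir -p pics; ls; cat > h.py <<'E'
import numpy as np, cv2
from plant import sensors, optics, ctrl
from scipy.spatial.transform import Rotation as R
def cam(name, st=None):
    m=optics.camera_model(name); K=np.array(m["camera_matrix"])
    if name=="wrist":
        T=np.eye(4); T[:3,:3]=R.from_quat(st["tcp_rot"]).as_matrix(); T[:3,3]=st["eef_pos"]
        W=T@np.array(m["mount"])
    else: W=np.array(m["world_from_camera"])
    return K,W,m
def ray(name,rc,st=None):
    K,W,m=cam(name,st); d=np.linalg.inv(K)@np.array([rc[1],rc[0],1.]); d=np.array([d[0],-d[1],-d[2]])
    return W[:3,3],W[:3,:3]@d
def onz(name,rc,z,st=None):
    o,d=ray(name,rc,st); return o+d*(z-o[2])/d[2]
def proj(name,p,st=None):
    K,W,m=cam(name,st); q=np.linalg.inv(W)@np.append(p,1); q=K@np.array([q[0],-q[1],-q[2]]); return q[1]/q[2],q[0]/q[2]
def tri(r1,r2):
    (o1,d1),(o2,d2)=r1,r2; A=np.stack([d1,-d2],1); s=np.linalg.lstsq(A,o2-o1,rcond=None)[0]
    a=o1+s[0]*d1;b=o2+s[1]*d2; return (a+b)/2,np.linalg.norm(a-b)
E
python3 - <<'E'
from h import *
print({k:v for k,v in optics.camera_model("top").items()}); print(optics.camera_model("wrist")); print(sensors.get_state())
for n in ["scene","top","wrist"]:
    cv2.imwrite(f"pics/{n}0.png",optics.read_camera(n))
    for q in ["driver","cam_slot","bracket","stand_hole"]:
        for f in ("place_of","boxes_of"):
            if q=="bracket" and f=="place_of": continue
            try: print(n,q,f,[(np.round(r["at"],1).tolist(),round(r["conf"],2)) for r in getattr(optics,f)(n,q)])
            except Exception as e: print(n,q,f,e)
E
```

```text
pics
{'camera_matrix': array([[401.38930714,   0.        , 321.69396199],
       [  0.        , 401.38930714, 202.71441863],
       [  0.        ,   0.        ,   1.        ]]), 'world_from_camera': array([[-0.02360343,  0.9889117 , -0.14661697,  0.49739718],
       [-0.99942118, -0.02693514, -0.02078005, -0.00715772],
       [-0.02449879,  0.14604163,  0.98897505,  0.80906717],
       [ 0.        ,  0.        ,  0.        ,  1.        ]])}
{'camera_matrix': array([[315.04185828,   0.        , 322.92539272],
       [  0.        , 315.04185828, 202.56160113],
       [  0.        ,   0.        ,   1.        ]]), 'mount': array([[-1.48177282e-03,  2.89038450e-01, -9.57316342e-01,
        -1.42391438e-01],
       [ 9.99998359e-01, -5.69604515e-04, -1.71981604e-03,
         2.15646212e-04],
       [-1.04238467e-03, -9.57317319e-01, -2.89037132e-01,
        -7.51370807e-02],
       [ 0.00000000e+00,  0.00000000e+00,  0.00000000e+00,
         1.00000000e+00]])}
{'time': 0.0, 'qpos': array([-1.37600241e+00,  2.87197455e-01,  1.57817777e+00, -4.21172233e-06,
        1.27860337e+00, -1.4998400
[... 946 characters left out ...]
.1, 331.6], 0.73)]
top driver place_of [([106.9, 331.9], 0.79), ([212.9, 319.1], 0.74), ([153.8, 353.6], 0.58)]
top driver boxes_of [([98.9, 332.1], 0.92), ([148.9, 352.9], 0.89), ([213.2, 317.5], 0.71)]
top cam_slot place_of [([236.2, 459.5], 0.76)]
top cam_slot boxes_of [([235.1, 457.4], 0.85)]
top bracket boxes_of [([188.4, 466.3], 0.97)]
top stand_hole place_of [([214.2, 318.8], 0.61), ([215.7, 310.3], 0.6), ([236.5, 460.2], 0.49)]
top stand_hole boxes_of [([227.5, 309.3], 0.57), ([233.5, 458.0], 0.21)]
wrist driver place_of []
wrist driver boxes_of []
wrist cam_slot place_of []
wrist cam_slot boxes_of []
wrist bracket boxes_of []
wrist stand_hole place_of []
wrist stand_hole boxes_of []
```

View pics/scene0.png

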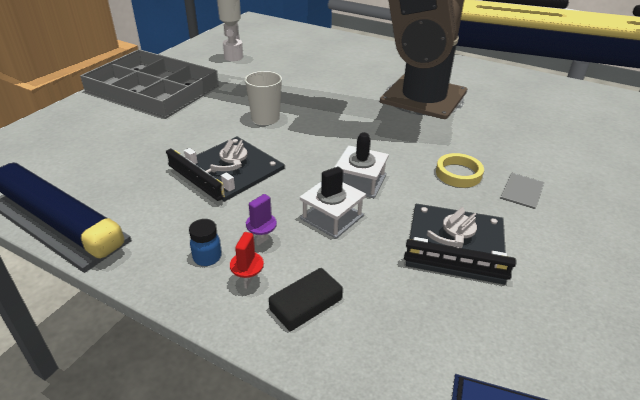

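View pics/top0.png

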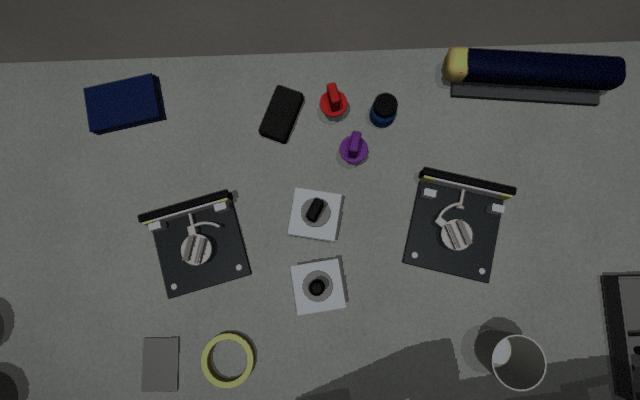

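```bash
python3 - <<'E'
import cv2
a=cv2.imread("pics/top0.png")[60:270,270:510]; cv2.imwrite("pics/topcrop.png",cv2.resize(a,None,fx=2.8,fy=2.8,interpolation=cv2.INTER_CUBIC))
a=cv2.imread("pics/scene0.png")[120:310,160:400]; cv2.imwrite("pics/scenecrop.png",cv2.resize(a,None,fx=3,fy=3,interpolation=cv2.INTER_CUBIC))
E
```

```text
(no output)
```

View pics/topcrop.png

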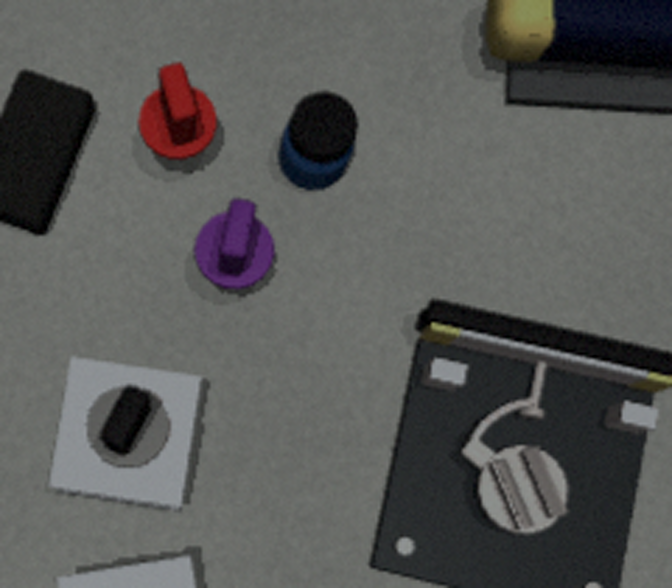

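View pics/scenecrop.png

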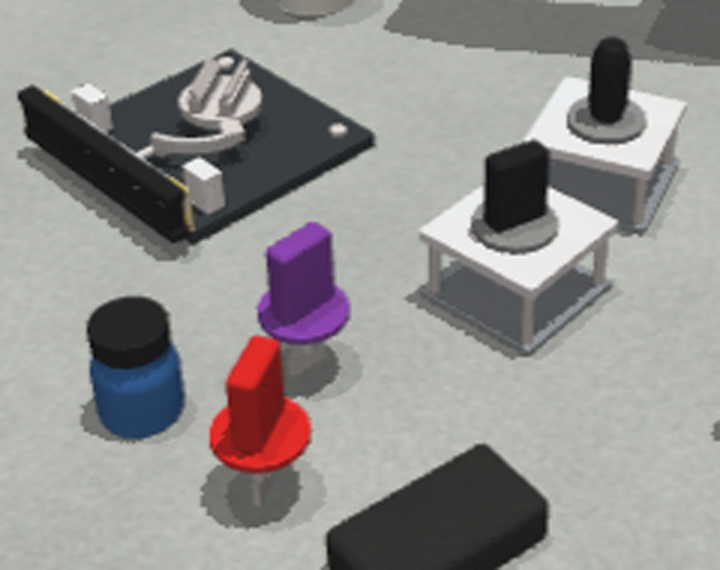

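The driver wanted is the black flat-sided one at top (212,317) / scene (185,331). The others are purple (150,353), red (103,333) and the round-handled one (287,317). The fixture at top (235,458) shows a gap between the strip and its blocks, while the one at (248,196) is closed. Next I measure these.

```bash
cat > m1.py <<'E'
from h import *
t=cv2.imread("pics/top0.png"); s=cv2.imread("pics/scene0.png")
print("dist" , [k for k in optics.camera_model("scene")])
# plate of stand
def plate(roi,z):
    r0,r1,c0,c1=roi; g=cv2.cvtColor(t,cv2.COLOR_BGR2GRAY)[r0:r1,c0:c1]; m=(g>130).astype(np.uint8)
    c=max(cv2.findContours(m,cv2.RETR_EXTERNAL,cv2.CHAIN_APPROX_NONE)[0],key=cv2.contourArea)
    pts=np.array([onz("top",(p[0][1]+r0,p[0][0]+c0),z)[:2] for p in c],np.float32); return pts
p=plate((180,250,280,350),.055); print("plate",cv2.minAreaRect(p))
g=cv2.cvtColor(t,cv2.COLOR_BGR2GRAY)[195:230,300:335]; m=(g<45).astype(np.uint8)
c=max(cv2.findContours(m,cv2.RETR_EXTERNAL,cv2.CHAIN_APPROX_NONE)[0],key=cv2.contourArea)
print("handle",cv2.minAreaRect(np.array([onz("top",(q[0][1]+195,q[0][0]+300),.113)[:2] for q in c],np.float32)))
print("slot top",onz("top",(236.2,459.5),.038),"scene",onz("scene",(152.6,233.6),.038),tri(ray("top",(236.2,459.5)),ray("scene",(152.6,233.6))))
print("driver",onz("scene",(211.8,329.2),.013), "hole scene",onz("scene",(192.7,331.8),.055))
print("hole top",onz("top",(214.2,318.8),.055))
E
python3 m1.py
```

```text
dist ['camera_matrix', 'world_from_camera']
plate ((0.5889636874198914, 0.02317221835255623), (0.08892665058374405, 0.08925935626029968), 79.45428466796875)
handle ((0.5886585116386414, 0.01968899741768837), (0.021254675462841988, 0.04163961857557297), 61.94154739379883)
slot top [ 0.54017851 -0.25163437  0.038     ] scene [ 0.54355713 -0.24388571  0.038     ] (array([ 0.53921574, -0.25055103,  0.03414391]), np.float64(0.0049507004566305))
driver [0.58956508 0.01841974 0.013     ] hole scene [0.58196324 0.01858876 0.055     ]
hole top [0.58737841 0.01467995 0.055     ]
```

```bash
cat >> h.py <<'E'
def plan(target,yaw=None):
    """target TCP xyz; yaw of tool y axis (deg); prints shift in tool axes cm and turn about tool x"""
    st=sensors.get_state(); M=R.from_quat(st["tcp_rot"]).as_matrix(); 
    y0=np.degrees(np.arctan2(M[1,1],M[0,1])); d=M.T@(np.array(target)-st["eef_pos"])*100
    print("t",round(st["time"],2),"eef",np.round(st["eef_pos"],4),"shift cm",np.round(d,2),"yaw_y",round(y0,2),"q",np.round(st["qpos"],3),"xaxis",np.round(M[:,0],4),"op",round(st["opening"],3),"F",np.round(st["contact_force"],1),"T",np.round(st["wrist_torque"],2))
    if yaw is not None:
        dy=(yaw-y0+90)%180-90; print("turn rad (about tool x)",round(-np.radians(dy),3),"alt",round(-np.radians(dy)+np.pi,3),round(-np.radians(dy)-np.pi,3))
E
python3 -c "
from h import *
plan((.589,.021,.23),62)"
```

```text
t 1.2 eef [ 0.2282 -0.6352  0.2314] shift cm [  0.13 -49.57 -56.14] yaw_y -70.24 q [-1.376  0.286  1.577 -0.     1.279 -0.15 ] xaxis [-0. -0. -1.] op 1.001 F [-0.  -0.4  0. ] T [ 0.03 -0.01 -0.03]
turn rad (about tool x) 0.834 alt 3.975 -2.308
```

Call:
arm_command([
  [[0,-3.54,-4.01,0],[0,-3.54,-4.01,0],[0,-3.54,-4.01,0],[0,-3.54,-4.01,0],[0,-3.54,-4.01,0],[0,-3.54,-4.01,0],[0,-3.54,-4.01,0],[0,-3.54,-4.01,0],[0,-3.54,-4.01,0],[0,-3.54,-4.01,0],[0,-3.54,-4.01,0],[0,-3.54,-4.01,0],[0,-3.54,-4.01,0],[0,-3.54,-4.01,0],[0,0,0,0.167],[0,0,0,0.167],[0,0,0,0.167],[0,0,0,0.167],[0,0,0,0.167],[0,0,0,0]],
], grip=8.54)

```text
time: 3.7
eef_pos: [0.589, 0.021, 0.2314]
tcp_rot: [0.686, -0.171, -0.686, -0.171]
contact_force: [-0.1, -0.1, 0.3]
opening: 0.996
```

```bash
python3 - <<'E'
from h import *
plan((.589,.021,.068),-118)
st=sensors.get_state()
im=optics.read_camera("wrist"); cv2.imwrite("pics/w1.png",im)
for f in ("place_of","boxes_of"): print(getattr(optics,f)("wrist","driver"))
import json; np.savez("st1.npz",p=st["eef_pos"],q=st["tcp_rot"])
E
```

```text
t 3.7 eef [0.589  0.021  0.2314] shift cm [1.634e+01 0.000e+00 1.000e-02] yaw_y -117.98 q [-0.136  0.099  1.793  0.     1.249  1.923] xaxis [ 1.e-04  0.e+00 -1.e+00] op 0.996 F [-0.1 -0.1  0.3] T [ 0.03 -0.03  0.01]
turn rad (about tool x) 0.0 alt 3.142 -3.141
[{'at': [171.3, 324.7], 'conf': 0.87}]
[{'at': [26.8, 329.8], 'conf': 0.87}, {'at': [8.4, 510.7], 'conf': 0.4}, {'at': [88.6, 569.1], 'conf': 0.28}]
```

View pics/w1.png

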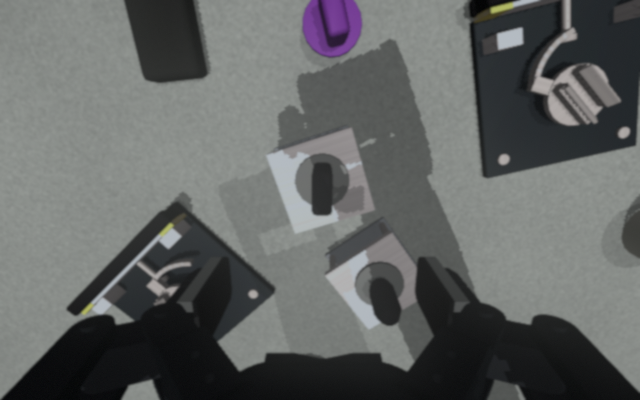

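```bash
python3 - <<'E'
from h import *
d=np.load("st1.npz"); st={"eef_pos":d["p"],"tcp_rot":d["q"]}
im=cv2.imread("pics/w1.png")
def P(x,y,z): 
    r,c=proj("wrist",(x,y,z),st); return (int(round(c*4)),int(round(r*4)))
def draw(x,y,yaw):
    o=cv2.resize(im,None,fx=4,fy=4,interpolation=cv2.INTER_CUBIC)
    cs,sn=np.cos(np.radians(yaw)),np.sin(np.radians(yaw))
    for z,col in((.061,(0,255,0)),(.113,(0,0,255))):
        pts=np.array([P(x+cs*a-sn*b,y+sn*a+cs*b,z) for a,b in((.02,.009),(-.02,.009),(-.02,-.009),(.02,-.009))])
        cv2.polylines(o,[pts],True,col,1)
    for rr,z,col in((.028,.061,(255,0,0)),(.02,.055,(255,255,0))):
        pts=np.array([P(x+rr*np.cos(u),y+rr*np.sin(u),z) for u in np.linspace(0,6.28,60)]); cv2.polylines(o,[pts],True,col,1)
    return o
o=draw(.589,.021,-28)
cv2.imwrite("pics/w1d.png",o[480:960,1040:1560])
p=onz("wrist",(171.3,324.7),.013,st); print(p)
E
```

```text
[0.59205602 0.01758465 0.013     ]
```

View pics/w1d.png

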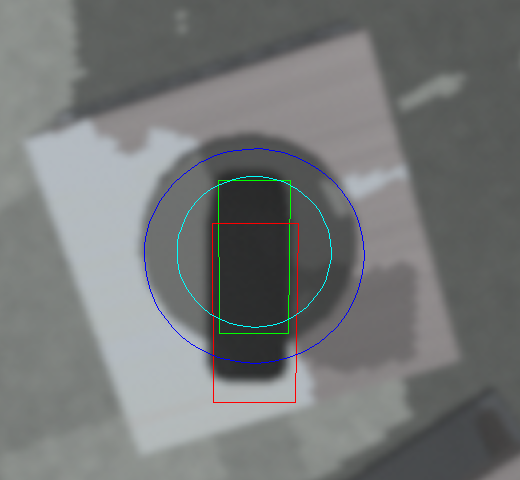

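Call:
arm_command([
  [[4.5,-0.1,-0.35,0],[4.5,0,0,0],[4,0,0,0],[2.3,0,0,0],[1,0,0,0],[0,0,0,0]],
], grip=8.54)

```text
time: 4.6
eef_pos: [0.5925, 0.0202, 0.0682]
tcp_rot: [-0.686, 0.171, 0.686, 0.171]
contact_force: [-0.1, -0.1, 0.3]
opening: 1.002
```

Call:
arm_command([
  [[0,0,0,0],[0,0,0,0],[0,0,0,0],[0,0,0,0],[0,0,0,0],[0,0,0,0]],
], grip=0, grip_force=70)

```text
time: 5.35
eef_pos: [0.5931, 0.0201, 0.069]
tcp_rot: [0.686, -0.172, -0.686, -0.172]
contact_force: [-0.3, 0.2, 3.7]
opening: 0.201
```

```bash
python3 - <<'E'
from h import *
plan((.589,.021,.068),-118)
im=optics.read_camera("wrist"); cv2.imwrite("pics/w2.png",im)
E
```

```text
t 5.35 eef [0.5931 0.0201 0.069 ] shift cm [0.1  0.12 0.4 ] yaw_y -118.09 q [-0.137  0.293  1.89   0.     0.957  1.924] xaxis [ 1.2e-03 -1.0e-04 -1.0e+00] op 0.201 F [-0.3  0.2  3.7] T [ 0.    0.   -0.03]
turn rad (about tool x) -0.002 alt 3.14 -3.143
```

View pics/w2.png

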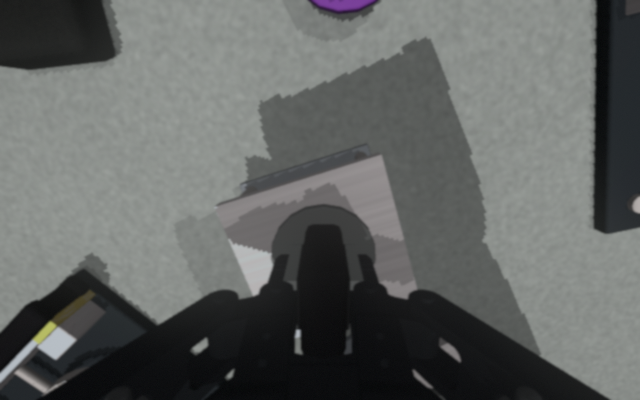

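Call:
arm_command([
  [[-1,0,0,0],[-3,0,0,0],[-3,0,0,0],[-3,0,0,0],[0,4.03,-0.34,0],[0,4.03,-0.34,0],[0,4.03,-0.34,0],[0,4.03,-0.34,0],[0,4.03,-0.34,0],[0,4.03,-0.34,0],[0,4.03,-0.34,0],[0,4.03,-0.34,0],[0,0,0,-0.168],[0,0,0,-0.168],[0,0,0,-0.168],[0,0,0,-0.168],[0,0,0,-0.168],[0,0,0,0]],
])

```text
time: 7.65
eef_pos: [0.4643, -0.2767, 0.1679]
tcp_rot: [-0.696, -0.123, 0.697, -0.122]
contact_force: [-0.5, -0.7, -1.4]
opening: 0.202
```

```bash
python3 - <<'E'
from h import *
plan((.54,-.25,.169),-70)
st=sensors.get_state(); np.savez("st3.npz",p=st["eef_pos"],q=st["tcp_rot"])
im=optics.read_camera("wrist"); cv2.imwrite("pics/w3.png",im)
for q in ("cam_slot","driver"): print(q,optics.place_of("wrist",q))
cv2.imwrite("pics/s3.png",optics.read_camera("scene"))
print(optics.place_of("scene","driver"))
E
```

```text
t 7.65 eef [ 0.4643 -0.2767  0.1679] shift cm [-0.11  0.07 -8.02] yaw_y -70.07 q [-0.725  0.054  1.963 -0.     1.126  0.498] xaxis [-1.e-03  8.e-04 -1.e+00] op 0.202 F [-0.5 -0.7 -1.4] T [-0.02 -0.03 -0.01]
turn rad (about tool x) -0.001 alt 3.14 -3.143
cam_slot [{'at': [91.9, 322.9], 'conf': 0.89}]
driver [{'at': [221.0, 326.6], 'conf': 0.58}]
[{'at': [284.8, 247.1], 'conf': 0.77}, {'at': [239.3, 262.9], 'conf': 0.71}, {'at': [104.0, 237.0], 'conf': 0.59}]
```

View pics/w3.png

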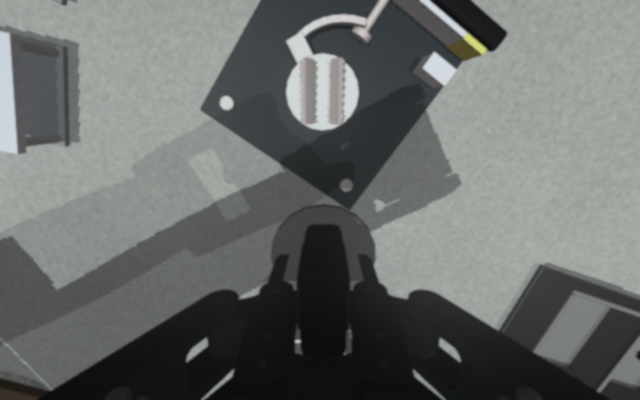

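View pics/s3.png

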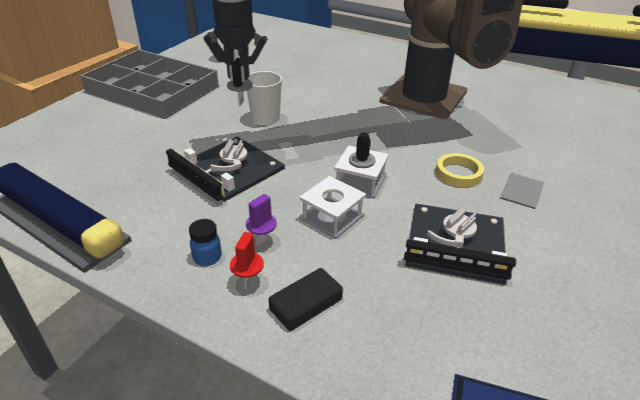

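```bash
python3 - <<'E'
from h import *
d=np.load("st3.npz"); st={"eef_pos":d["p"],"tcp_rot":d["q"]}
M=R.from_quat(st["tcp_rot"]).as_matrix()
p=onz("wrist",(91.9,322.9),.038,st); print("slot world",p,"tool cm",M.T@(p-st["eef_pos"])*100)
im=cv2.imread("pics/w3.png"); o=cv2.resize(im,None,fx=3,fy=3,interpolation=cv2.INTER_CUBIC)
def T(x,y,z): return st["eef_pos"]+M@np.array([x,y,z])
for dz,col in((0,(0,0,255)),(-.004,(0,255,0)),(.004,(255,0,0))):
    pts=np.array([[int(3*v) for v in proj("wrist",T(.008,.028*np.cos(u),dz+.028*np.sin(u)),st)[::-1]] for u in np.linspace(0,6.28,80)]); cv2.polylines(o,[pts],True,col,1)
# disc upper edge r 30mm - approximate z
for z,r,col in((.038,.03,(0,255,255)),):
    pts=np.array([[int(3*v) for v in proj("wrist",p+[r*np.cos(u),r*np.sin(u),0],st)[::-1]] for u in np.linspace(0,6.28,80)]); cv2.polylines(o,[pts],True,col,1)
cv2.imwrite("pics/w3d.png",o[120:720,700:1240])
E
```

```text
slot world [ 0.54646152 -0.24739841  0.038     ] tool cm [12.98658948  0.05909192 -8.72796102]
```

View pics/w3d.png

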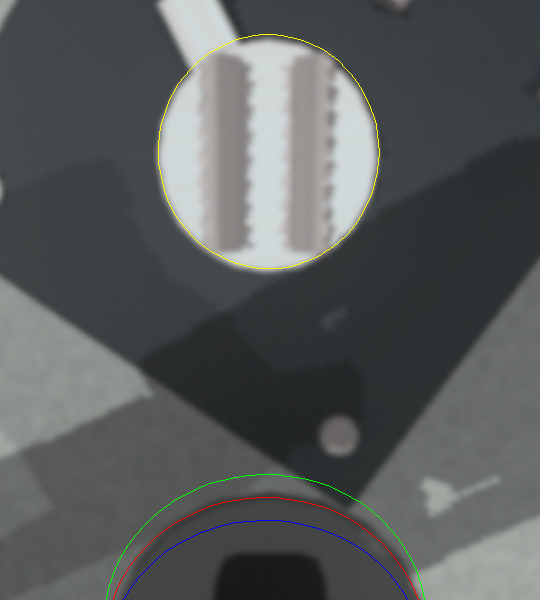

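Call:
arm_command([
  [[0,0.06,-4.3,0],[0,0,-4.25,0],[2.5,0,0,0],[2,0,0,0],[0,0,0,0]],
])

```text
time: 8.52
eef_pos: [0.5434, -0.2474, 0.1205]
tcp_rot: [-0.695, -0.124, 0.698, -0.121]
contact_force: [0.2, 0.8, -1.4]
opening: 0.199
```

```bash
python3 - <<'E'
from h import *
plan((.545,-.248,.096),-70)
for c in ("scene","wrist","top"):
    im=optics.read_camera(c); cv2.imwrite(f"pics/{c}4.png",im)
    print(c,optics.place_of(c,"driver"))
s=cv2.imread("pics/scene4.png")[70:220,140:320]; w=cv2.imread("pics/top4.png")[150:300,380:560]
cv2.imwrite("pics/c4.png",np.hstack([cv2.resize(s,None,fx=2.2,fy=3,interpolation=cv2.INTER_CUBIC),cv2.resize(w,None,fx=2.2,fy=3,interpolation=cv2.INTER_CUBIC)]))
E
```

```text
t 8.53 eef [ 0.5434 -0.2474  0.1205] shift cm [ 2.45  0.12 -0.13] yaw_y -70.0 q [-0.597  0.234  1.855 -0.     1.058  0.625] xaxis [-0.0049  0.0032 -1.    ] op 0.199 F [ 0.2  0.8 -1.4] T [-0.02 -0.05 -0.05]
turn rad (about tool x) -0.0 alt 3.142 -3.142
scene [{'at': [284.6, 248.7], 'conf': 0.98}, {'at': [240.0, 262.1], 'conf': 0.74}, {'at': [143.8, 228.9], 'conf': 0.71}]
wrist [{'at': [223.5, 327.2], 'conf': 0.82}]
top [{'at': [109.1, 330.8], 'conf': 0.72}, {'at': [232.6, 463.3], 'conf': 0.7}, {'at': [154.0, 351.5], 'conf': 0.68}]
```

View pics/c4.png

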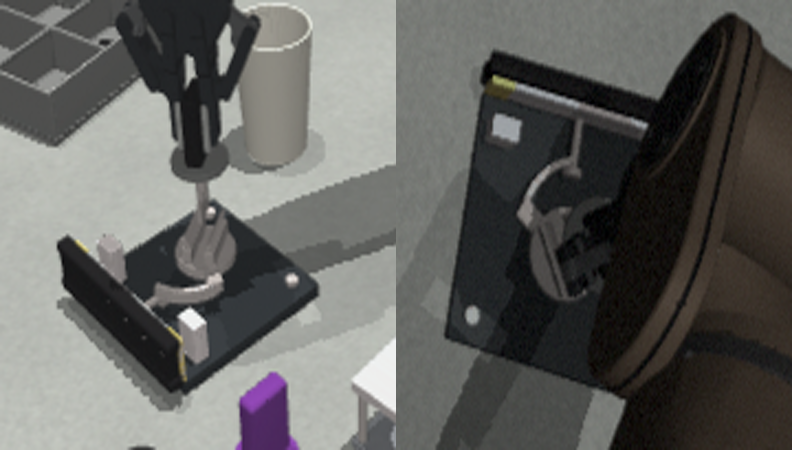

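View pics/wrist4.png

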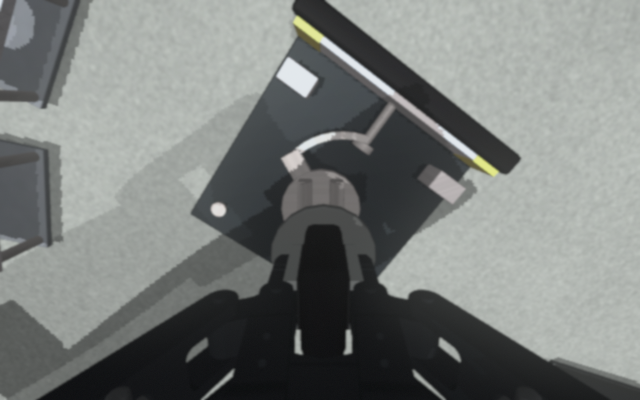

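```bash
python3 - <<'E'
from h import *
a=onz("scene",(143.8,228.9),.0645); b=onz("scene",(152.6,233.6),.038); print(a,b,b-a)
a=onz("top",(232.6,463.3),.0645); b=onz("top",(236.2,459.5),.038); print(a,b,b-a)
st=sensors.get_state(); K=R.from_quat(st["tcp_rot"]).as_matrix()
print("tip world", st["eef_pos"]+K@[.056,0,0])
im=cv2.imread("pics/wrist4.png"); o=cv2.resize(im,None,fx=3,fy=3,interpolation=cv2.INTER_CUBIC)
for p,col in(((.545,-.248),(0,255,0)),((.543,-.2475),(0,0,255))):
  pts=np.array([[int(3*v) for v in proj("wrist",np.array([p[0]+.03*np.cos(u),p[1]+.03*np.sin(u),.038]),st)[::-1]] for u in np.linspace(0,6.28,80)]); cv2.polylines(o,[pts],True,col,1)
cv2.imwrite("pics/w4d.png",o[430:800,760:1160])
E
```

```text
[ 0.55257325 -0.24673352  0.0645    ] [ 0.54355713 -0.24388571  0.038     ] [-0.00901612  0.00284782 -0.0265    ]
[ 0.54513564 -0.25064839  0.0645    ] [ 0.54017851 -0.25163437  0.038     ] [-0.00495713 -0.00098598 -0.0265    ]
tip world [ 0.54581561 -0.24898052  0.06856085]
```

View pics/w4d.png

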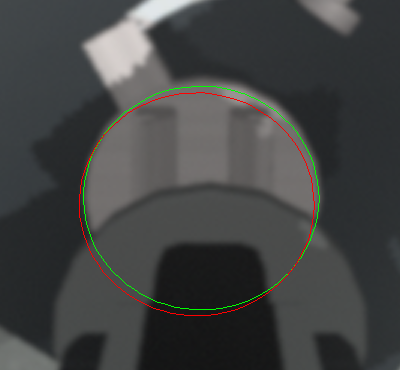

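```bash
python3 - <<'E'
from h import *
for i in range(2):
    plan((.545,-.248,.096),-70); optics.read_camera("top")
plan((.545,-.248,.096),-70)
E
```

```text
t 8.82 eef [ 0.5457 -0.2489  0.1246] shift cm [ 2.86 -0.12  0.04] yaw_y -69.99 q [-0.597  0.231  1.851  0.     1.058  0.625] xaxis [ 0.0017 -0.0012 -1.    ] op 0.202 F [-0.8  0.1 -1.2] T [-0.04 -0.05  0.07]
turn rad (about tool x) 0.0 alt 3.142 -3.141
t 8.88 eef [ 0.5457 -0.2489  0.1245] shift cm [ 2.85 -0.11  0.04] yaw_y -69.98 q [-0.597  0.231  1.851 -0.     1.058  0.625] xaxis [ 0.0015 -0.0011 -1.    ] op 0.203 F [ 0.7  0.3 -1.1] T [ 0.05 -0.02  0.01]
turn rad (about tool x) 0.0 alt 3.142 -3.141
t 8.93 eef [ 0.5456 -0.2487  0.1243] shift cm [ 2.83 -0.09  0.04] yaw_y -69.98 q [-0.597  0.231  1.851  0.     1.058  0.625] xaxis [ 1.3e-03 -9.0e-04 -1.0e+00] op 0.205 F [-0.4  0.5 -1. ] T [0.   0.05 0.03]
turn rad (about tool x) 0.0 alt 3.142 -3.141
```

```bash
python3 - <<'E'
from h import *
st=sensors.get_state(); im=optics.read_camera("wrist"); cv2.imwrite("pics/w5.png",im); print(st["eef_pos"]); print(optics.place_of("wrist","cam_slot"))
s=optics.read_camera("scene"); o=cv2.resize(s[110:190,180:290],None,fx=7,fy=7,interpolation=cv2.INTER_CUBIC)
print(optics.place_of("scene","driver")[:4],optics.place_of("scene","cam_slot"))
M=R.from_quat(st["tcp_rot"]).as_matrix(); tip=st["eef_pos"]+M@[.056,0,0]
def m(p,col):
    r,c=proj("scene",p); cv2.circle(o,(int((c-180+.5)*7),int((r-110+.5)*7)),3,col,-1)
m(tip,(0,0,255)); m(tip+M@[0,0,.013],(0,255,255)); m(tip-M@[0,0,.013],(0,255,255)); m((.545,-.248,.038),(0,255,0)); m((.545,-.248,.058),(255,0,0))
cv2.imwrite("pics/s5.png",o)
o=cv2.resize(im,None,fx=3,fy=3,interpolation=cv2.INTER_CUBIC)
for p,col in(((.545,-.248),(0,255,0)),):
  pts=np.array([[int(3*v) for v in proj("wrist",np.array([p[0]+.03*np.cos(u),p[1]+.03*np.sin(u),.038]),st)[::-1]] for u in np.linspace(0,6.28,80)]); cv2.polylines(o,[pts],True,col,1)
cv2.imwrite("pics/w5d.png",o[430:800,760:1160])
E
```

```text
[ 0.54561717 -0.24871308  0.12426575]
[{'at': [209.3, 320.5], 'conf': 0.76}]
[{'at': [282.5, 247.9], 'conf': 0.91}, {'at': [240.5, 261.7], 'conf': 0.76}, {'at': [141.3, 228.5], 'conf': 0.55}] [{'at': [150.8, 231.1], 'conf': 0.57}]
```

View pics/s5.png

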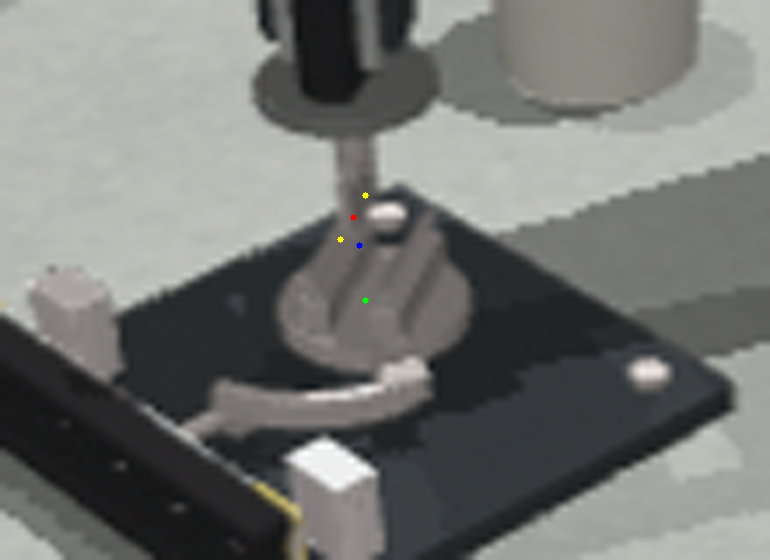

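View pics/w5d.png

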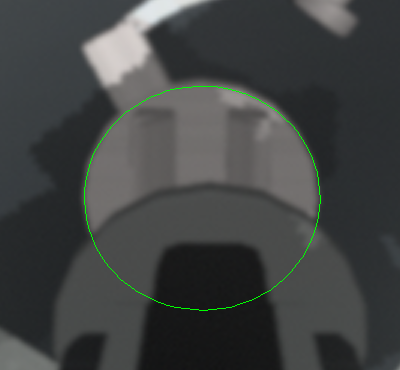

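Call:
arm_command([
  [[0,-0.2,0,0],[0.7,0,0,0],[0.7,0,0,0],[0.6,0,0,0],[0.3,0,0,0],[0.2,0,0,0],[0,0,0,0]],
], grip_force=90)

```text
time: 10.05
eef_pos: [0.5446, -0.2465, 0.0982]
tcp_rot: [-0.696, -0.123, 0.696, -0.123]
contact_force: [0.4, 0.1, -0.7]
opening: 0.197
```

```bash
python3 - <<'E'
from h import *
plan((.545,-.248,.096),-70)
s=optics.read_camera("scene"); o=cv2.resize(s[110:190,180:290],None,fx=7,fy=7,interpolation=cv2.INTER_CUBIC)
cv2.imwrite("pics/s6.png",o)
plan((.545,-.248,.096),-70)
E
```

```text
t 10.05 eef [ 0.5446 -0.2465  0.0982] shift cm [0.22 0.16 0.02] yaw_y -69.96 q [-0.595  0.262  1.867 -0.     1.013  0.626] xaxis [-1.e-04  0.e+00 -1.e+00] op 0.197 F [ 0.4  0.1 -0.7] T [-0.   -0.03  0.02]
turn rad (about tool x) 0.001 alt 3.142 -3.141
t 10.1 eef [ 0.5448 -0.2465  0.0985] shift cm [0.25 0.15 0.03] yaw_y -69.96 q [-0.595  0.261  1.867  0.     1.013  0.626] xaxis [ 3.e-04 -2.e-04 -1.e+00] op 0.197 F [-0.2 -0.8 -1. ] T [-0.02  0.    0.02]
turn rad (about tool x) 0.001 alt 3.142 -3.141
```

View pics/s6.png

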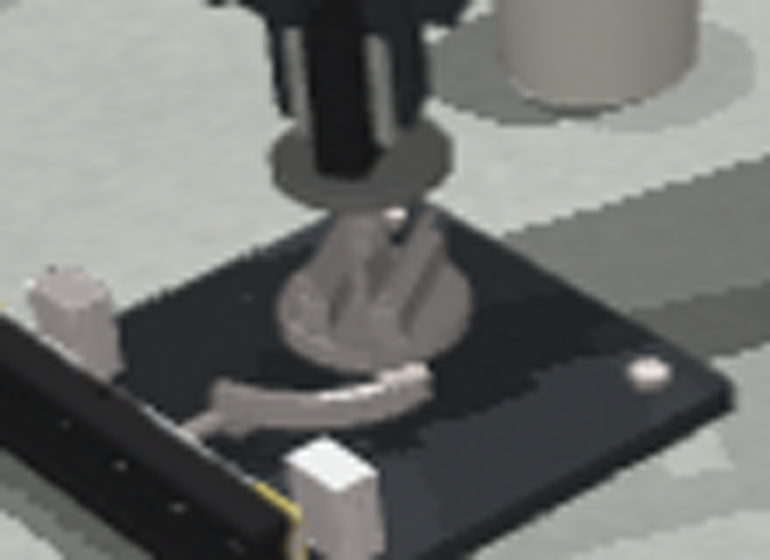

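Call:
arm_command([
  [[0.2,0,0,0],[0,0,0,0.1],[0,0,0,0.1],[0,0,0,0.1],[0,0,0,0.1],[0,0,0,0.1],[0,0,0,0.1],[0,0,0,0]],
])

```text
time: 11.1
eef_pos: [0.5445, -0.2472, 0.0965]
tcp_rot: [-0.702, 0.088, 0.702, 0.087]
contact_force: [-0.0, -3.2, -2.1]
opening: 0.198
```

```bash
python3 - <<'E'
from h import *
plan((.545,-.248,.096),-70)
s=optics.read_camera("scene"); o=cv2.resize(s[110:190,180:290],None,fx=7,fy=7,interpolation=cv2.INTER_CUBIC)
cv2.imwrite("pics/s7.png",o)
E
```

```text
t 11.1 eef [ 0.5445 -0.2472  0.0965] shift cm [ 0.05  0.07 -0.07] yaw_y -104.22 q [-0.595  0.264  1.868 -0.002  1.009  1.225] xaxis [-3.0e-04 -1.8e-03 -1.0e+00] op 0.198 F [-0.  -3.2 -2.1] T [-0.56  0.19  0.12]
turn rad (about tool x) -0.597 alt 2.544 -3.739
```

View pics/s7.png

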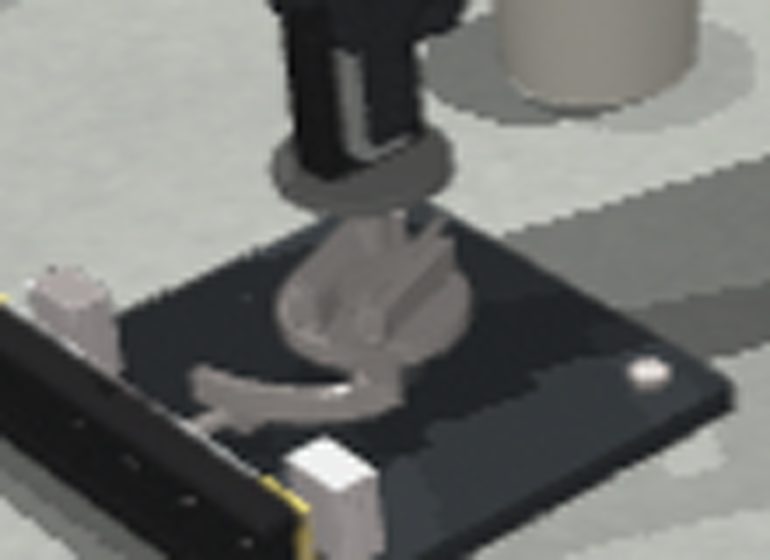

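Call:
arm_command([
  [[0,0,0,0.1],[0,0,0,0.1],[0,0,0,0.1],[0,0,0,0.1],[0,0,0,0.1],[0,0,0,0.1],[0,0,0,0.1],[0,0,0,0]],
])

```text
time: 12.15
eef_pos: [0.5442, -0.2471, 0.0964]
tcp_rot: [-0.629, 0.323, 0.629, 0.322]
contact_force: [-1.5, -3.2, -1.5]
opening: 0.201
```

```bash
python3 - <<'E'
from h import *
plan((.545,-.248,.096),-70)
s=optics.read_camera("scene"); o=cv2.resize(s[110:190,180:290],None,fx=7,fy=7,interpolation=cv2.INTER_CUBIC)
cv2.imwrite("pics/s8.png",o)
E
```

```text
t 12.15 eef [ 0.5442 -0.2471  0.0964] shift cm [ 0.04 -0.02 -0.12] yaw_y -144.27 q [-0.595  0.264  1.868 -0.002  1.01   1.924] xaxis [-0.0013 -0.0014 -1.    ] op 0.201 F [-1.5 -3.2 -1.5] T [-0.75  0.59  0.16]
turn rad (about tool x) -1.296 alt 1.845 -4.438
```

View pics/s8.png

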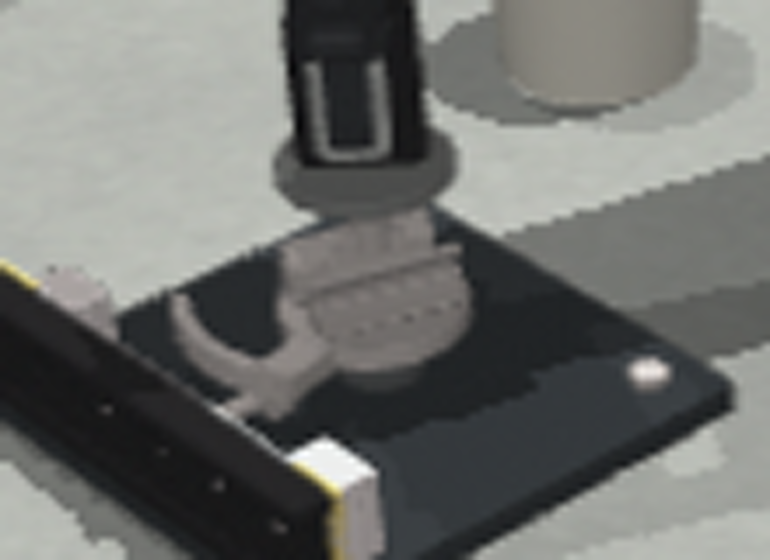

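Call:
arm_command([
  [[0,0,0,0.06],[0,0,0,0.06],[0,0,0,0.04],[0,0,0,0]],
])

```text
time: 12.7
eef_pos: [0.5441, -0.247, 0.0964]
tcp_rot: [-0.601, 0.372, 0.602, 0.371]
contact_force: [-3.7, -3.8, 0.5]
opening: 0.198
```

```bash
python3 - <<'E'
from h import *
plan((.545,-.248,.096),-70)
s=optics.read_camera("scene"); o=cv2.resize(s[110:190,180:290],None,fx=7,fy=7,interpolation=cv2.INTER_CUBIC)
cv2.imwrite("pics/s9.png",o)
E
```

```text
t 12.7 eef [ 0.5441 -0.247   0.0964] shift cm [ 0.04 -0.04 -0.13] yaw_y -153.45 q [-5.950e-01  2.640e-01  1.868e+00 -2.000e-03  1.010e+00  2.084e+00] xaxis [-0.0015 -0.0011 -1.    ] op 0.198 F [-3.7 -3.8  0.5] T [-0.86  0.78  0.2 ]
turn rad (about tool x) -1.456 alt 1.685 -4.598
```

View pics/s9.png

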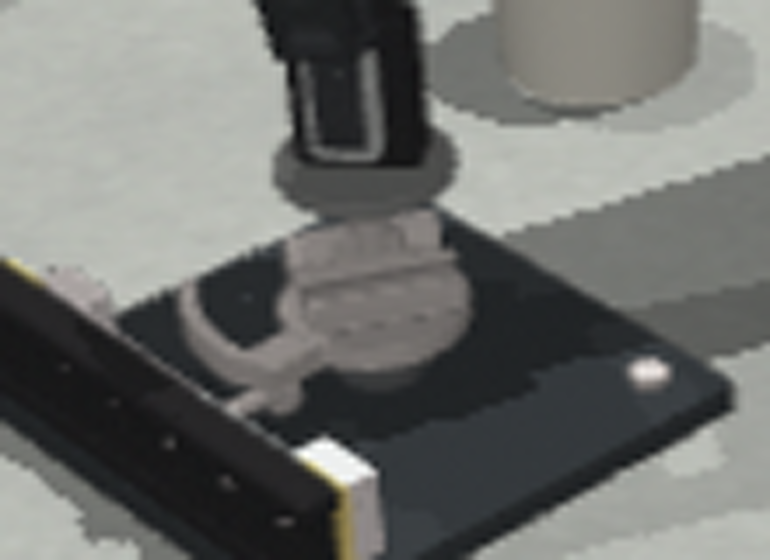

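Call:
arm_command([
  [[0,0,0,0.05],[0,0,0,0.05],[0,0,0,0]],
])

```text
time: 13.12
eef_pos: [0.544, -0.247, 0.0964]
tcp_rot: [-0.582, 0.402, 0.583, 0.4]
contact_force: [-4.6, -3.8, -0.5]
opening: 0.196
```

```bash
python3 - <<'E'
from h import *
plan((.545,-.248,.096),-70)
s=optics.read_camera("scene"); o=cv2.resize(s[110:190,180:290],None,fx=7,fy=7,interpolation=cv2.INTER_CUBIC)
cv2.imwrite("pics/s10.png",o); a=cv2.imread("pics/s9.png"); print(np.mean(cv2.absdiff(a,o)[280:]))
E
```

```text
t 13.12 eef [ 0.544  -0.247   0.0964] shift cm [ 0.04 -0.06 -0.13] yaw_y -159.09 q [-0.595  0.264  1.868 -0.003  1.01   2.183] xaxis [-0.002  -0.0014 -1.    ] op 0.196 F [-4.6 -3.8 -0.5] T [-0.89  0.89  0.41]
turn rad (about tool x) -1.555 alt 1.587 -4.697
2.4010374149659865
```

View pics/s10.png

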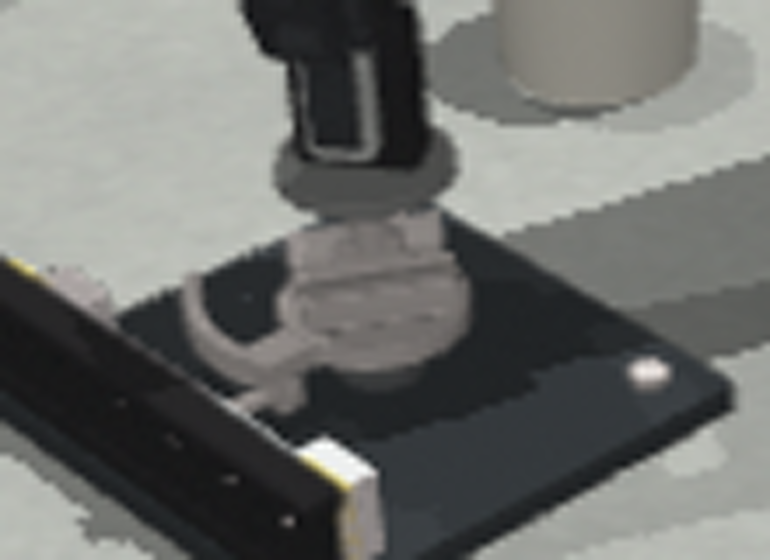

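Call:
arm_command([
  [[0,0,0,0.05],[0,0,0,0.05],[0,0,0,0]],
], grip_force=110)

```text
time: 13.55
eef_pos: [0.5436, -0.2468, 0.0964]
tcp_rot: [-0.562, 0.43, 0.563, 0.427]
contact_force: [-4.4, -4.8, 0.7]
opening: 0.198
```

```bash
python3 - <<'E'
from h import *
plan((.545,-.248,.096),-70)
s=optics.read_camera("scene"); o=cv2.resize(s[110:190,180:290],None,fx=7,fy=7,interpolation=cv2.INTER_CUBIC)
cv2.imwrite("pics/s11.png",o); a=cv2.imread("pics/s10.png"); print(np.mean(cv2.absdiff(a,o)[280:]))
E
```

```text
t 13.55 eef [ 0.5436 -0.2468  0.0964] shift cm [ 0.04 -0.1  -0.15] yaw_y -164.57 q [-0.594  0.264  1.869 -0.004  1.011  2.28 ] xaxis [-0.0038 -0.0018 -1.    ] op 0.198 F [-4.4 -4.8  0.7] T [-0.74  1.15  1.27]
turn rad (about tool x) 1.491 alt 4.633 -1.651
0.7954901051329623
```

View pics/s11.png

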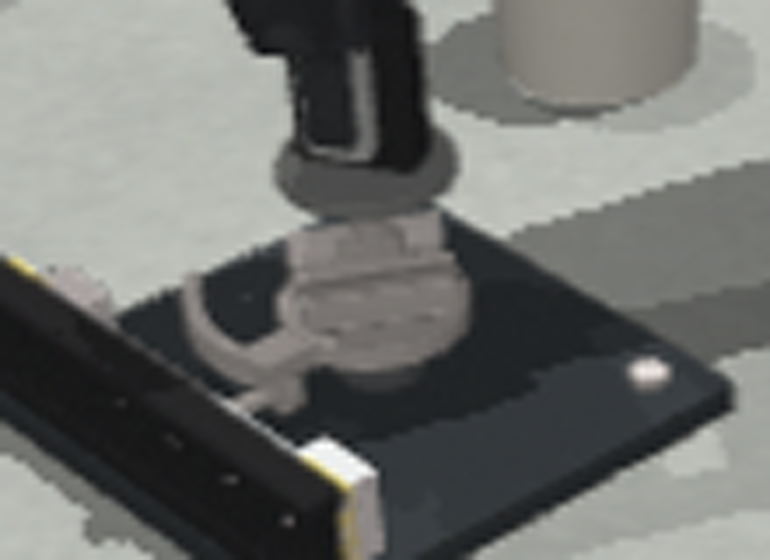

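Call:
arm_command([
  [[0,0,0,-0.1],[0,0,0,-0.1],[0,0,0,-0.1],[0,0,0,-0.1],[0,0,0,0]],
], grip_force=90)

```text
time: 14.22
eef_pos: [0.5452, -0.2456, 0.0963]
tcp_rot: [0.635, -0.31, -0.635, -0.312]
contact_force: [0.2, 0.2, 0.0]
opening: 0.195
```

```bash
python3 - <<'E'
from h import *
plan((.593,.020,.18),-118)
E
```

```text
t 14.22 eef [ 0.5452 -0.2456  0.0963] shift cm [ -8.31 -20.07  18.07] yaw_y -142.23 q [-0.594  0.264  1.868  0.003  1.009  1.887] xaxis [ 0.0016  0.0021 -1.    ] op 0.195 F [0.2 0.2 0. ] T [-0.06 -0.05  0.01]
turn rad (about tool x) -0.423 alt 2.719 -3.564
```

Call:
arm_command([
  [[-1,0,0,0],[-3,0,0,0],[-3,0,0,0],[-3.4,0,0,0],[0,-2.69,3.98,0],[0,-2.69,3.98,0],[0,-2.69,3.98,0],[0,-2.69,3.98,0],[0,-2.69,3.98,0],[0,-2.69,3.98,0],[0,0,0,-0.15],[0,0,0,-0.15],[0,0,0,-0.15],[0,0,0,-0.15],[0,0,0,0],[0,0,0,0]],
])

```text
time: 16.23
eef_pos: [0.5257, 0.0413, 0.2008]
tcp_rot: [0.699, -0.11, -0.698, -0.11]
contact_force: [0.7, -0.3, -0.9]
opening: 0.193
```

```bash
python3 - <<'E'
from h import *
plan((.593,.020,.18))
st=sensors.get_state(); np.savez("st12.npz",p=st["eef_pos"],q=st["tcp_rot"])
for c in("wrist","top","scene"):
    im=optics.read_camera(c); cv2.imwrite(f"pics/{c}12.png",im)
    r=optics.place_of(c,"stand_hole"); print(c,r,[onz(c,q["at"],.055,st) for q in r])
E
```

```text
t 16.23 eef [0.5257 0.0413 0.2008] shift cm [ 2.08 -0.05 -7.06] yaw_y -107.92 q [-0.114 -0.013  1.967  0.     1.187  1.769] xaxis [ 7.e-04  3.e-04 -1.e+00] op 0.193 F [ 0.7 -0.3 -0.9] T [-0.01 -0.02 -0.  ]
wrist [{'at': [117.2, 321.2], 'conf': 0.66}, {'at': [69.3, 621.3], 'conf': 0.53}] [array([0.59008251, 0.02254737, 0.055     ]), array([ 0.54933764, -0.23186658,  0.055     ])]
top [] []
scene [{'at': [195.1, 334.7], 'conf': 0.74}] [array([0.58578483, 0.02684303, 0.055     ])]
```

View pics/wrist12.png

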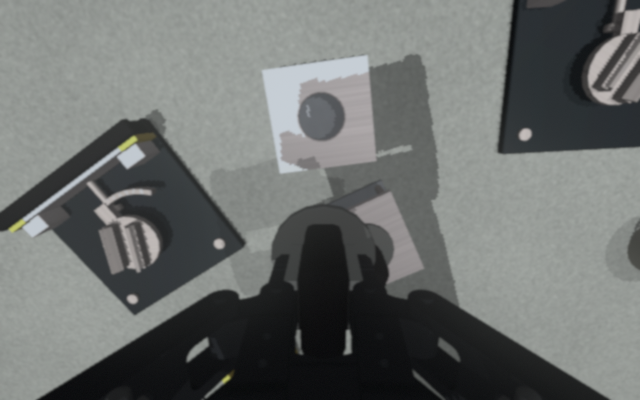

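View pics/top12.png

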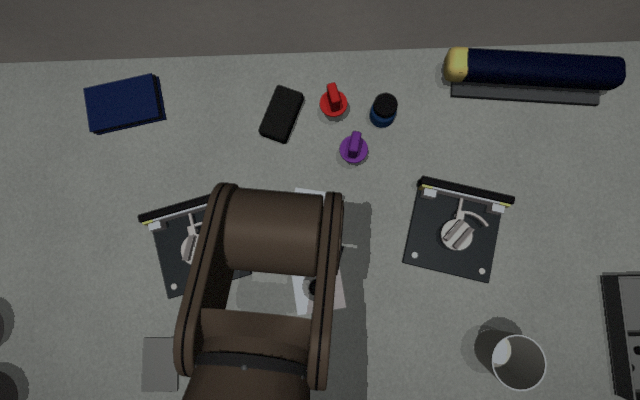

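View pics/scene12.png

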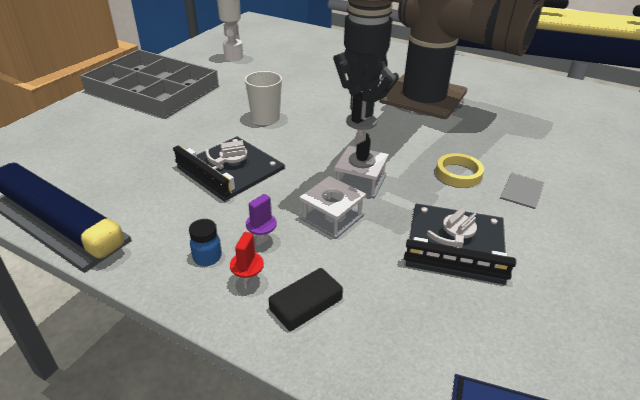

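Call:
arm_command([
  [[0,-0.05,-3.4,0],[0,-0.05,-3.5,0],[3,0,0,0],[3,0,0,0],[2,0,0,0],[0,0,0,0],[0,0,0,0]],
])

```text
time: 17.4
eef_pos: [0.5925, 0.021, 0.1216]
tcp_rot: [0.699, -0.109, -0.698, -0.109]
contact_force: [0.2, 0.1, -1.4]
opening: 0.198
```

```bash
python3 - <<'E'
from h import *
plan((.5915,.021,.070))
s=optics.read_camera("scene"); o=cv2.resize(s[130:240,280:390],None,fx=5,fy=5,interpolation=cv2.INTER_CUBIC)
w=optics.read_camera("wrist"); w=cv2.resize(w[80:330,200:450],(550,550))
cv2.imwrite("pics/s13.png",cv2.resize(np.hstack([o,w]),(800,400)))
E
```

```text
t 17.4 eef [0.5925 0.021  0.1216] shift cm [5.16 0.03 0.1 ] yaw_y -107.77 q [-0.136  0.22   1.87   0.     1.05   1.745] xaxis [ 2.2e-03 -3.0e-04 -1.0e+00] op 0.198 F [ 0.2  0.1 -1.4] T [ 0.   -0.02  0.05]
```

View pics/s13.png

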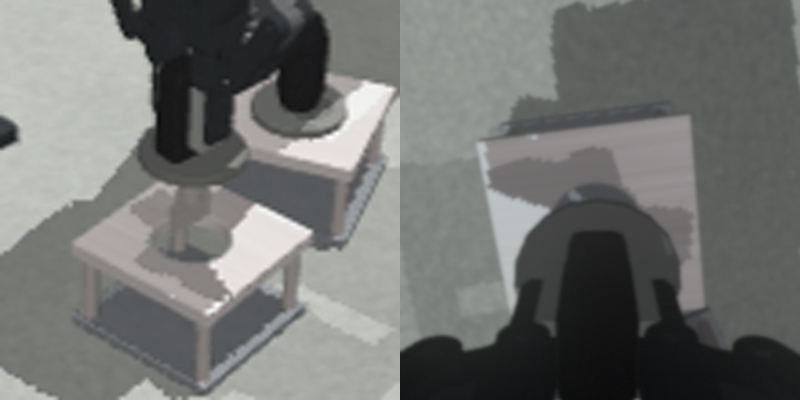

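```bash
python3 - <<'E'
from h import *
st=sensors.get_state(); print(st["eef_pos"])
s=optics.read_camera("scene"); o=cv2.resize(s[150:230,290:380],None,fx=8,fy=8,interpolation=cv2.INTER_CUBIC)
M=R.from_quat(st["tcp_rot"]).as_matrix(); tip=st["eef_pos"]+M@[.056,0,0]
def m(p,col):
    r,c=proj("scene",p); cv2.circle(o,(int((c-290+.5)*8),int((r-150+.5)*8)),2,col,-1)
m(tip,(0,0,255)); m(tip+M@[0,0,.013],(0,255,255)); m(tip-M@[0,0,.013],(0,255,255))
for hx,hy,col in((.5915,.021,(0,255,0)),(.5865,.027,(255,0,0))):
    for u in np.linspace(0,6.28,40): m((hx+.02*np.cos(u),hy+.02*np.sin(u),.055),col)
    for a in (-1,1):
        for u in np.linspace(-.028,.028,0): pass
for u in np.linspace(0,6.28,40): m(st["eef_pos"]+M@[.014,.028*np.cos(u),.028*np.sin(u)],(255,0,255))
cv2.imwrite("pics/s14.png",o)
E
```

```text
[0.59271254 0.0209239  0.12216474]
```

View pics/s14.png

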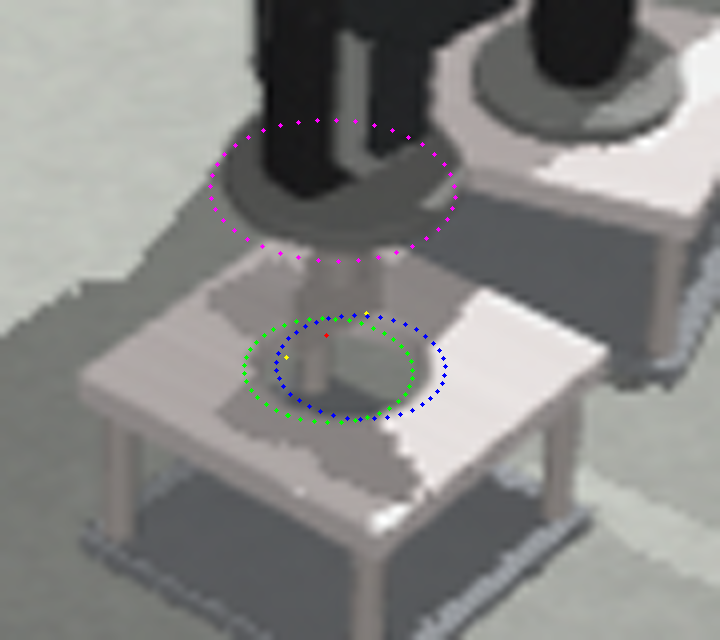

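```bash
python3 - <<'E'
from h import *
s=cv2.imread("pics/scene12.png"); o=cv2.resize(s[150:230,290:380],None,fx=5,fy=5,interpolation=cv2.INTER_CUBIC)
o2=cv2.resize(cv2.imread("pics/wrist12.png")[50:180,250:390],None,fx=3,fy=3,interpolation=cv2.INTER_CUBIC)
o3=np.zeros((400,900,3),np.uint8); o3[:400,:450]=o; o3[:390,460:880]=o2; cv2.imwrite("pics/h12.png",o3[:,:790])
E
```

```text
(no output)
```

View pics/h12.png

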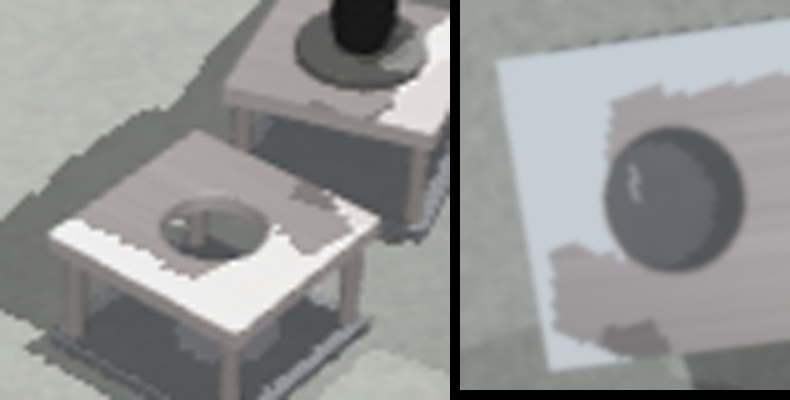

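Call:
arm_command([
  [[0,-0.12,0.18,0],[1.5,0,0,0],[1.5,0,0,0],[1.2,0,0,0],[0.5,0,0,0],[0.2,0,0,0],[0,0,0,0],[0,0,0,0]],
])

```text
time: 18.55
eef_pos: [0.5907, 0.0227, 0.072]
tcp_rot: [0.699, -0.109, -0.698, -0.109]
contact_force: [-0.3, -0.3, -1.2]
opening: 0.201
```

```bash
python3 - <<'E'
from h import *
plan((.591,.0225,.070))
s=optics.read_camera("scene"); o=cv2.resize(s[130:240,280:390],None,fx=5,fy=5,interpolation=cv2.INTER_CUBIC)
cv2.imwrite("pics/s15.png",o)
plan((.591,.0225,.070))
E
```

```text
t 18.55 eef [0.5907 0.0227 0.072 ] shift cm [ 0.2   0.01 -0.04] yaw_y -107.77 q [-0.133  0.284  1.895  0.     0.961  1.748] xaxis [ 1.2e-03 -2.0e-04 -1.0e+00] op 0.201 F [-0.3 -0.3 -1.2] T [-0.03  0.04 -0.07]
t 18.6 eef [0.5906 0.0227 0.0719] shift cm [ 0.19  0.01 -0.04] yaw_y -107.77 q [-0.133  0.284  1.895 -0.     0.961  1.748] xaxis [ 1.1e-03 -2.0e-04 -1.0e+00] op 0.201 F [-0.5  0.4 -1. ] T [-0.03  0.02  0.01]
```

View pics/s15.png

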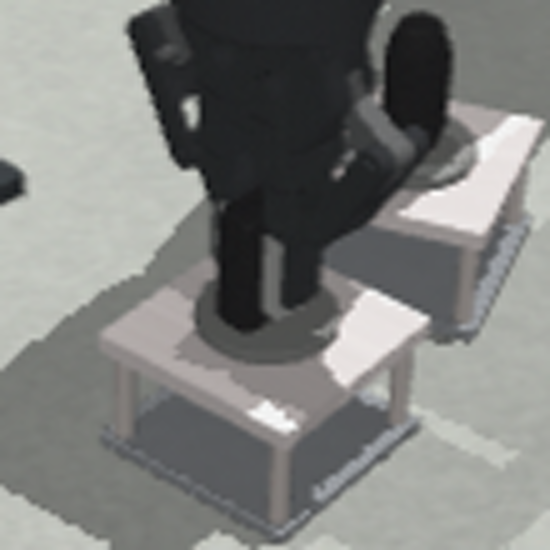

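Call:
arm_command([
  [[0.15,0,0,0],[0.1,0,0,0],[0,0,0,0],[0,0,0,0]],
])

```text
time: 19.1
eef_pos: [0.5903, 0.0227, 0.0691]
tcp_rot: [0.699, -0.109, -0.699, -0.109]
contact_force: [-0.8, -0.6, 1.3]
opening: 0.192
```

Call:
arm_command([
  [[0,0,0,0],[0,0,0,0],[0,0,0,0],[0,0,0,0],[0,0,0,0]],
], grip=8.54, grip_force=20)

```text
time: 19.73
eef_pos: [0.5902, 0.0227, 0.0688]
tcp_rot: [0.699, -0.109, -0.699, -0.109]
contact_force: [0.2, 0.6, -0.4]
opening: 0.997
```

```bash
python3 - <<'E'
from h import *
plan((.591,.0225,.2))
cv2.imwrite("pics/w16.png",optics.read_camera("wrist"))
E
```

```text
t 19.73 eef [0.5902 0.0227 0.0688] shift cm [-13.12  -0.    -0.08] yaw_y -107.77 q [-0.133  0.289  1.897  0.     0.956  1.748] xaxis [ 0.  0. -1.] op 0.997 F [ 0.2  0.6 -0.4] T [-0.   -0.01  0.03]
```

View pics/w16.png

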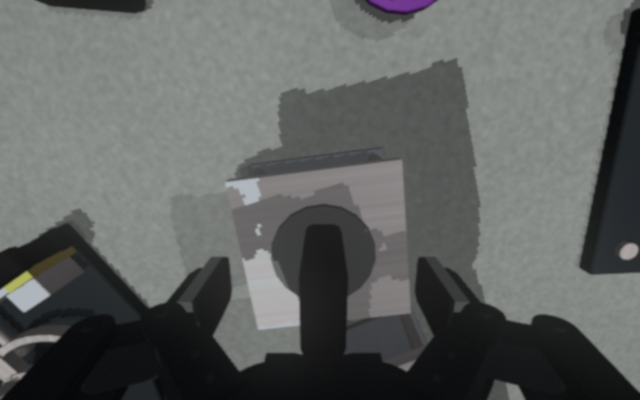

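Released, with the driver upright. I'll rise and pull away, then do the final check.

Call:
arm_command([
  [[-2,0,0,0],[-4,0,0,0],[-4,0,0,0],[-5,0,0,0],[-3,0,0,0],[0,-2,5,0],[0,-2,5,0],[0,0,0,0],[0,0,0,0],[0,0,0,0]],
])

```text
time: 21.02
eef_pos: [0.5082, 0.0907, 0.2496]
tcp_rot: [0.699, -0.11, -0.698, -0.11]
contact_force: [0.0, -0.6, 0.4]
opening: 1.004
```

```bash
python3 - <<'E'
from h import *
plan((.591,.0225,.2))
s=optics.read_camera("scene");t=optics.read_camera("top")
a=cv2.resize(s[120:240,160:400],(780,390),interpolation=cv2.INTER_CUBIC); cv2.imwrite("pics/f1.png",a)
cv2.imwrite("pics/f2.png",cv2.resize(t[160:300,280:520],None,fx=3.2,fy=3.2,interpolation=cv2.INTER_CUBIC))
E
```

```text
t 21.02 eef [0.5082 0.0907 0.2496] shift cm [ 4.97  3.95 -9.97] yaw_y -107.83 q [-0.02  -0.084  1.943 -0.     1.281  1.862] xaxis [ 1.3e-03 -2.0e-04 -1.0e+00] op 1.004 F [ 0.  -0.6  0.4] T [-0.01 -0.03  0.03]
```

View pics/f1.png

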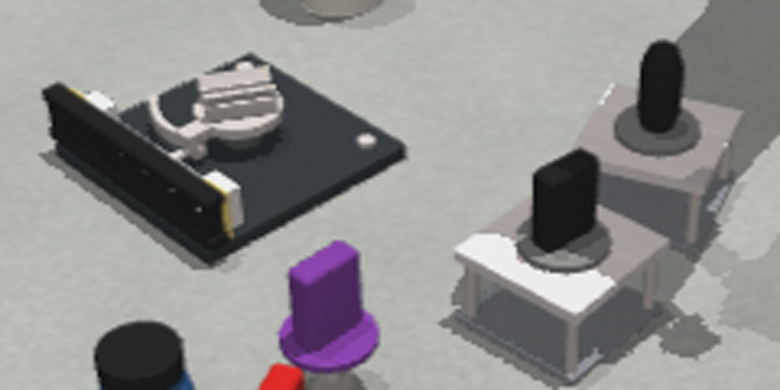

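View pics/f2.png

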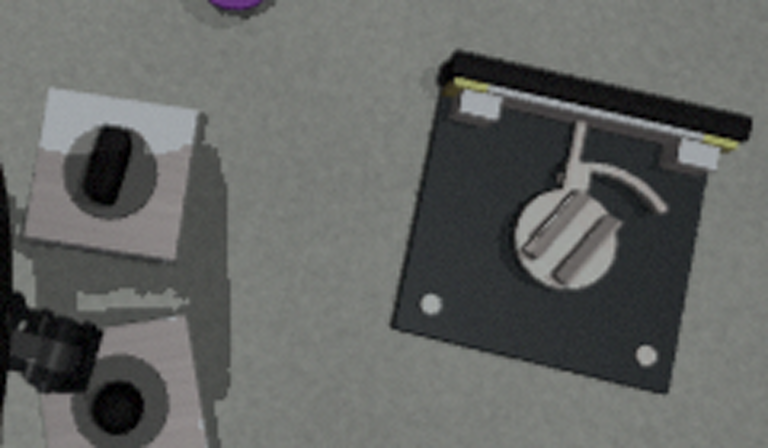

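```bash
python3 -c "
from plant import ctrl
print(ctrl.sign_off())"
```

```text
the job is handed in; nothing more can be done
None
```

The carrier is drawn home against its two stop blocks and the flat-blade driver is back upright in its own stand, released. I handed the job in at about 21 s.

- **Turning the disc:** I turned it clockwise until the measured torque rose from about 0.2 to 1.27 Nm and the disc stopped moving in the pictures, which I took as the stop. In the final top view the slot has turned about 60° (roughly 1.07 rad by eye, against the 1.1 rad given). The strip touches both blocks there.
- **Driver:** in the final top and scene views its collar rests on the plate of its stand. The gripper was open, clear of everything, and read no contact force.
- **Disagreements:** the cameras differed by several millimetres on the slot and by a few on the stand hole. I relied mainly on the wrist camera and checked it against the scene view before each insertion. No insertion met a notable force.

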